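# Tighten the stall lamp's lens ring with the two-pin spanner

### The job

The stall lamp lies glass-up with its lens ring still loose. Take the two-pin spanner from its wooden stand, feel its pins gently into the ring's two holes, turn the ring clockwise (seen from above) until it stops fully home without forcing it, then put the spanner back in its stand. Work the ring only with the spanner and leave the other things where they are.

Things in the scene. Friction and masses are not known exactly. Their poses are not given: they have to be found in the camera images.
- lamp: round aluminium lamp, 104 mm across and 56 mm tall, lying glass up and fixed on a 170 x 150 x 15 mm plywood board; neither moves. Origin: centre of the board's underside, on the lamp's axis; z up; x runs to the dark mounting lug at the lamp's foot. The spanner's force on lamp and ring must stay below 40 N; arm and fingers must not push on the lamp
- lamp_rim (a point): centre of the lamp's open rim, on its axis, 71 mm above the board's underside; the opening is 80 mm across and the ring lies down in it. Axes as lamp
- ring_centre (a point): on the lamp's axis at the height of the ring's flat top, 6 mm below the rim; axes as lamp, does not turn with the ring. Grey steel ring: 40 mm inside, 76 mm outside diameter, 8 mm thick, glass in its middle. Two round 8 mm through holes on one diameter, 58 mm apart centre to centre; solid metal below them, 8 mm under the ring's top
- ring (a joint): turn left before the ring is home: 0 = home against its stop, positive = anticlockwise from above; starts at 0.40 to 0.70 rad. Its height stays. Stiff: 0.25 N m; hard pressing drags it along. The line of its holes is the lamp's x axis turned anticlockwise by this value plus an unmeasured angle within -0.40 to 0.40 rad, differing from lamp to lamp: find the holes by feel or eye
- spanner: steel two-pin spanner standing in its stand, 87 mm tall, about 0.22 kg. Origin midway between the pin ends (bottom), z up, x along the line of the pins. Pins 6 mm thick with bevelled ends, 58 mm apart, 18 mm long; cross bar 70 x 14 x 12 mm, 18 to 30 mm above the origin; flat upright grip 32 mm along x, 14 mm along y, 30 to 87 mm above the origin. Half a turn changes nothing
- stand: wooden block 110 x 50 x 30 mm, fixed. Origin: centre of its underside, x along its length. Two upright holes of 10 mm diameter, 24 mm deep, 58 mm apart on its x axis; the spanner stands with its pins in them and its cross bar resting on the block's top
- stand_top (a point): centre of the stand's top face, midway between its holes, 30 mm above its underside; axes as stand
- carton: bystander: pale upright carton 60 x 60 x 85 mm, origin under its centre
- mug: bystander: white mug 76 mm across, 90 mm tall, origin under its centre
- screwdriver: bystander: screwdriver lying at the far side of the table, origin under its middle
Things that resemble listed ones, but are neither listed nor needed, are in the scene too. Of the things shaped like the stand, the wooden one is meant.

How it is judged:
By the outcome, as a careful person would: the job done as asked, in the order asked, and still so for the second after the job is handed in, with the robot touching nothing.
It also fails if it takes over 72 s, if anything falls off the work surface, if the arm or the gripper's body presses on something with over 40 N, if the wrist force passes 120 N, or if a joint passes its speed limit or range.

### The arm

A 6-joint arm with a two-finger parallel gripper is mounted at the origin on the work surface. World frame = base frame: x ahead of the robot, y to its left, z up, the work surface at z = 0. Lengths are in m, angles in rad, forces in N, time in s.
With the tool pointing down it reaches from about 0.375 to 0.9 m from the base axis. Payload 3.1 kg.
Tool frame: the origin (TCP) lies on the centre line of the jaws, within the pads' length; the fingertips stand 22 mm ahead of it and the grasp point (between the pads) lies 3 mm ahead of it; z points along the fingers, y is the line along which they close (so a half turn about z gives the same grasp; the last joint's range is limited). The gripper opens to 85 mm and grips with 20 to 120 N. Pads are 22 mm wide; open, the fingers measure 114 mm over their backs; the gripper's body (76 mm by 85 mm) begins 54 mm behind the grasp point. The pads swing forward as they close: fully open they stand 13 mm farther back than shut.
Start: joints at [0.959, 0.527, 1.433, -0, 1.181, -0.178], TCP at [0.263, 0.567, 0.229] pointing down, gripper open.
Joint ranges: [-3.08, 3.08], [-0.75, 2.2], [0.22, 2.44], [-1.43, 4.57], [0, 2.65], [-2.85, 2.85]. Speed limits (rad/s): [2.79, 2.79, 3.14, 3.14, 3.14, 3.14].

### API

Orientations are given as a unit quaternion [x, y, z, w].
In Python, from station import sense, eyes, job gives the robot as it stands.
- The arm moves only by the shell command python3 -m pendant 'ROWS' [FORCE]. ROWS is a JSON object with one list for each field, all of the same length, 1 to 20, a row being the entries at one place: sx, sy, sz (the shift in a scale on which 1.0 is 0.6 m), yaw (a turn about the tool's z in normalised numbers (1 is 180 degrees)), aperture (the opening from 0.0 (shut) to 1.0 (fully open)); each row is the pose to reach, as a shift and turn from the pose commanded when the command began, along the tool's axes at that moment; what a row does not reach only later rows make up. A row lasts 1/10 s, in which the tool goes at most 0.05 m and 0.15 rad, less where a joint would pass 70% of its speed; a pose out of reach is approached as far as the arm can. The fingers move at their own pace and stop on an object; FORCE is the grip in N (left out, the last holds). Time passes only in rows, so rows that do not move let the fingers close. It prints the time, the measured TCP pose, the force, the opening and the grip force at its end. Shift and turn numbers lie between -1 and 1, and a call with a number outside is refused. Input that does not fit is refused with a message, and nothing moves.
- sense(): the state, without advancing time (a new reading comes with each control period).
- eyes.snapshot(name): name is "scene" or "top" or "wrist"; returns a dict with "pixels" (420x560x3 uint8, red, green, blue), "range_z" (420x560 float32, m along the optical axis (not along the pixel's ray), 0 where there is no reading), "fov_y" (degrees; the focal length in pixels is half the picture's height over the tangent of half this angle, whatever the lens; pixels are square), "cx", "cy" (the principal point, pixels), "R" (3x3) and "t" (3): a world point X has camera coordinates R X + t; the wrist camera has in their place "hand_eye" (4x4, takes a point from camera to tool coordinates, whose origin is the TCP and whose axes are the flange's). Camera axes: x right, y down, z forward; pixel columns grow to the right and rows downward; lengths in m; the calibration is good to about 2 mm. A picture is of the moment at which its call begins: read the wrist's pose just before it.
- job.sign_off(): hands the job in; it is judged then, once.
The state is a dict: "t": time; "q": joint angles; "qd": joint speeds; "tau": joint torques, N m; "tcp_pos": TCP position; "tool_rot": TCP orientation; "force": force on the tool from outside, world axes, zero at the start; "ft_torque": the same for the moment, N m; "finger_gap": opening from 0.0 (shut) to 1.0 (fully open); "gripper_force": force on a finger pad.
Only numpy, scipy, OpenCV 4.12 (cv2) and the standard library are available. Lean on these libraries where they do the work, as an engineer would, in place of code of your own. Each camera call takes 0.05 s, during which the arm holds its last target. There are 200 camera calls.

## Working session

There is one attempt and no reset: what is moved stays moved. The work goes in short steps, Python scripts to look and compute and a shell command to move; the robot and the scene stay as the last step left them, time stands still between calls to the robot, and variables do not carry over. Pictures are saved under pics/ and viewed, at most 10 in all, crops included, and the job is handed in when it is done.

```bash
mkdir -p pics; ls; cat > h.py <<'E'
import numpy as np,cv2
from station import sense,eyes,job
from scipy.spatial.transform import Rotation as Ro
def snap(n):
    s=sense(); d=eyes.snapshot(n)
    f=210/np.tan(np.radians(d['fov_y'])/2); v,u=np.mgrid[:420,:560]; z=d['range_z']
    P=np.stack([(u-d['cx'])/f*z,(v-d['cy'])/f*z,z],-1)
    if n=='wrist':
        H=np.array(d['hand_eye']); P=P@H[:3,:3].T+H[:3,3]
        P=P@Ro.from_quat(s['tool_rot']).as_matrix().T+s['tcp_pos']
    else: P=(P-d['t'])@np.array(d['R'])
    P[z==0]=np.nan
    return d['pixels'],P,d
def save(p,n): cv2.imwrite('pics/'+n,p[:,:,::-1])
E
python3 - <<'E'
from h import *
s=sense();print(s)
for n in('top','scene'):
    p,P,d=snap(n); np.savez(n+'.npz',p=p,P=P); save(p,n+'.png')
    print(d['fov_y'],-np.array(d['R']).T@d['t'])
E
```

```text
pics
{'t': 0.0, 'q': array([ 9.58519534e-01,  5.28450961e-01,  1.43391964e+00, -1.96652718e-05,
        1.18140625e+00, -1.78476095e-01]), 'qd': array([-1.02262605e-03,  6.57592516e-04,  1.13516800e-03, -1.91661413e-03,
       -3.02366391e-05,  6.91345357e-04]), 'tau': array([-7.97152961e-05, -4.42345583e+01, -1.78026134e+01, -4.39754504e-04,
        8.53545440e-03, -6.73847538e-07]), 'tcp_pos': array([0.26223876, 0.56651687, 0.22833746]), 'tool_rot': array([ 2.15199855e-01,  9.76569419e-01, -1.01134617e-03, -4.12236541e-04]), 'force': array([-0.12303794, -0.09922881,  0.29910921]), 'ft_torque': array([-0.01128987,  0.01323765,  0.01452242]), 'gripper_force': 0.0, 'finger_gap': 1.0002550656683835}
51.48045591946029 [0.46252101 0.02163401 1.28845185]
56.54938289412844 [1.07580886 0.71693891 0.83092659]
```

View pics/top.png

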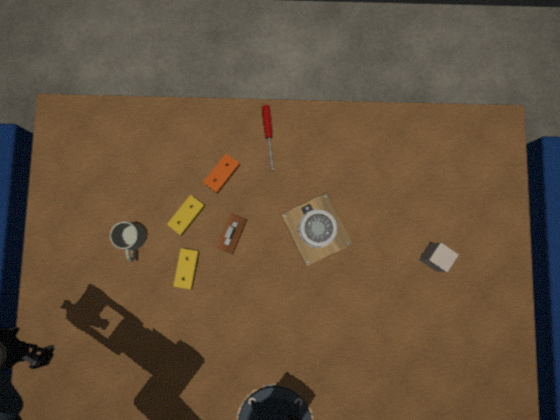

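View pics/scene.png

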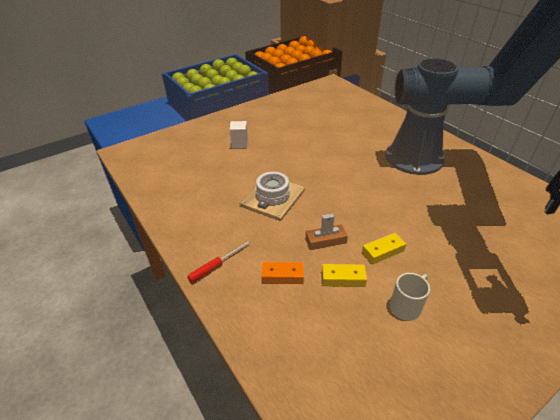

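The top view shows the wooden stand with the spanner at about (232,233). The lamp is at (318,229) with its dark lug at (307,208). The orange and yellow blocks are decoys. Next I measure the stand and lamp.

```bash
python3 - <<'E'
from h import *
D=np.load('top.npz');p,P=D['p'],D['P']
def rect(m,off,name):
    q=P[m][:,:2]; r=cv2.minAreaRect((q*1000).astype(np.float32)); print(name,m.sum(),np.round(q.mean(0),4),r,'z',np.nanmedian(P[m][:,2]))
win=np.zeros((420,560),bool); win[205:262,210:252]=1
Z=P[...,2]
rect(win&(Z>.022)&(Z<.036),0,'stand top');rect(win&(Z>.07),0,'grip'); rect(win&(Z>.036)&(Z<.06),0,'bar')
w2=np.zeros((420,560),bool); w2[190:270,275:360]=1
rect(w2&(Z>.008)&(Z<.022),0,'board'); m=w2&(Z>.067)&(Z<.08); rect(m,0,'rim')
q=(P[m][:,:2]*1000).astype(np.float32);print(cv2.minEnclosingCircle(q))
g=p.max(2); m=w2&(g<50); print('lug',m.sum(),[ (i,np.round(P[i],3)) for i in [(208,306),(208,308),(210,307)]])
save(cv2.resize(p[180:280,200:370],None,fx=4.7,fy=4.7,interpolation=cv2.INTER_CUBIC),'crop.png')
E
```

```text
stand top 519 [0.5318 0.1348] ((532.8065795898438, 135.75149536132812), (50.40911865234375, 110.16297912597656), 69.39684295654297) z 0.02969064469233961
grip 72 [0.532  0.1348] ((532.7101440429688, 136.14524841308594), (14.710221290588379, 31.171110153198242), 68.927734375) z 0.09740167698237251
bar 71 [0.5317 0.1354] ((533.6784057617188, 138.94631958007812), (22.397502899169922, 70.42474365234375), 73.9743881225586) z 0.04123599301573946
board 1696 [ 0.5469 -0.1108] ((555.7720947265625, -127.2925796508789), (176.84161376953125, 180.42755126953125), 26.784467697143555) z 0.014507679951846961
rim 455 [ 0.5515 -0.1119] ((552.024169921875, -111.81391906738281), (98.62684631347656, 103.6751480102539), 1.3498207330703735) z 0.07034550595636331
((551.769775390625, -111.84406280517578), 51.88545227050781)
lug 0 [((208, 306), array([ 0.611, -0.08 ,  0.025])), ((208, 308), array([ 0.611, -0.085,  0.03 ])), ((210, 307), array([ 0.606, -0.083,  0.024]))]
```

View pics/crop.png

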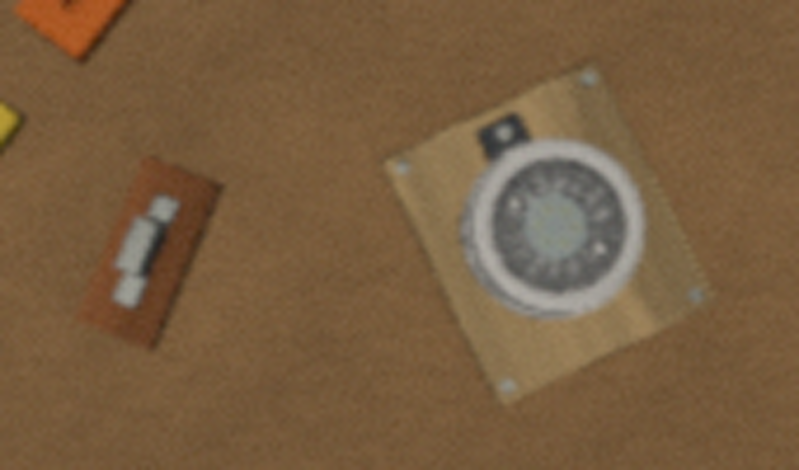

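Two bright spots on the ring, at crop (515,205) and (600,247), are about 58 mm apart, so they are probably the holes. That puts the hole line near 64° world. The lamp is at (0.552,-0.112) with its x axis near 26°. The stand is at (0.533,0.136) with its long axis near -20.6°. I move above the lamp first for a close look.

```bash
python3 - <<'E'
from h import *
s=sense();R=Ro.from_quat(s['tool_rot']).as_matrix()
for t in([.552,-.05,.25],[.5325,.1357,.25]): print(R.T@(np.array(t)-s['tcp_pos']))
E
```

```text
[-0.52203174 -0.43773912 -0.02089203]
[-0.42628648 -0.2774347  -0.02117202]
```

The rows are not in the units I measure in: shifts go in shares of 0.6 m and turns go in shares of 180 degrees. I convert before sending: -0.52 m / 0.6 = -0.8667, -0.44 m / 0.6 = -0.7333, -0.077 rad / 3.1416 = -0.0245.

```bash
python3 -m pendant '{"sx": [-0.3333, -0.3333, -0.3333, -0.3333, -0.3333, -0.8667, -0.8667, -0.8667, -0.8667, -0.8667, -0.8667, -0.8667, -0.8667, -0.8667, -0.8667, -0.8667, -0.8667], "sy": [-0.25, -0.25, -0.25, -0.25, -0.25, -0.7333, -0.7333, -0.7333, -0.7333, -0.7333, -0.7333, -0.7333, -0.7333, -0.7333, -0.7333, -0.7333, -0.7333], "sz": [-0.05, -0.05, -0.05, -0.05, -0.05, -0.05, -0.05, -0.05, -0.05, -0.05, -0.05, -0.05, -0.05, -0.05, -0.05, -0.05, -0.05], "yaw": [-0.0245, -0.0245, -0.0245, -0.0245, -0.0245, -0.0245, -0.0245, -0.0245, -0.0245, -0.0245, -0.0245, -0.0245, -0.0245, -0.0245, -0.0245, -0.0245, -0.0245], "aperture": [1, 1, 1, 1, 1, 1, 1, 1, 1, 1, 1, 1, 1, 1, 1, 1, 1]}'
python3 - <<'E'
from h import *
print(sense()['q'])
p,P,d=snap('wrist'); print(np.round(d['hand_eye'],3),d['fov_y']); np.savez('w1.npz',p=p,P=P); save(p,'w1.png')
E
```

```text
t: 1.8
tcp_pos: [0.5486, -0.0496, 0.2589]
tool_rot: [0.177, 0.984, 0.0, -0.001]
force: [0.5, 1.2, -0.4]
finger_gap: 0.997
gripper_force: 0.0
[-2.93293506e-01  3.93415941e-01  1.58395402e+00  4.61280007e-04
  1.16616139e+00 -1.50817457e+00]
[[ 0.001 -0.945 -0.327  0.083]
 [ 1.     0.001  0.     0.001]
 [ 0.    -0.327  0.945 -0.145]
 [ 0.     0.     0.     1.   ]] 63.130883224252536
```

View pics/w1.png

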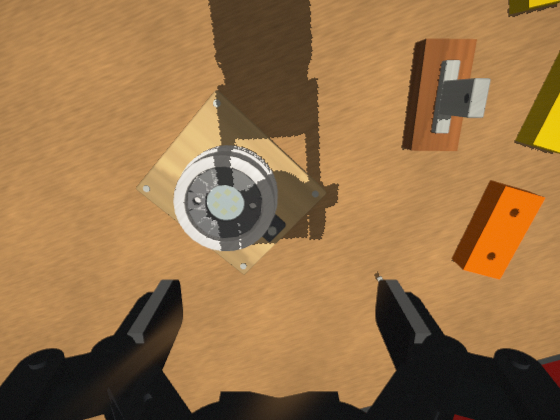

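The wrist view shows the lamp at about (227,200), its lug at (275,230), and the spanner in the stand at (450,95). I enlarge the ring.

```bash
python3 - <<'E'
from h import *
D=np.load('w1.npz');p,P=D['p'],D['P'];Z=P[...,2]
save(cv2.resize(p[140:260,165:295],None,fx=5,fy=5,interpolation=cv2.INTER_CUBIC),'w1c.png')
w=np.zeros((420,560),bool); w[130:260,160:290]=1
m=w&(Z>.066)&(Z<.076); print(m.sum(),np.median(Z[m]),cv2.minEnclosingCircle((P[m][:,:2]*1000).astype(np.float32)), cv2.minAreaRect((P[m][:,:2]*1000).astype(np.float32)))
# ring top
m=w&(Z>.055)&(Z<.066);q=(P[m][:,:2]*1000).astype(np.float32);print(cv2.minEnclosingCircle(q))
for v in range(186,222,2): print(v,' '.join('%3d'%(1000*z) if z==z else ' . ' for z in Z[v,184:270:2]))
w=np.zeros((420,560),bool); w[90:280,130:335]=1
m=w&(Z>.010)&(Z<.018); print('board',cv2.minAreaRect((P[m][:,:2]*1000).astype(np.float32)))
w=np.zeros((420,560),bool); w[20:160,390:500]=1
for a,b in((.025,.034),(.038,.045),(.09,.105)):
  m=w&(Z>a)&(Z<b); print(a,m.sum(),np.median(Z[m]),cv2.minAreaRect((P[m][:,:2]*1000).astype(np.float32)))
print(P[230,273])
E
```

```text
3904 0.07105196042415157 ((551.7571411132812, -110.14697265625), 51.9581184387207) ((551.5625610351562, -109.98567199707031), (102.72613525390625, 102.8439712524414), 8.336337089538574)
((546.8196411132812, -103.91653442382812), 48.653709411621094)
186  71  70  70  58  65  66  65  66  64  65  65  65  65  64  66  64  60  60  59  59  60  61  59  60  67  65  64  66  66  64  65  64  64  65  65  65  64  70  71  70  71  70  70
188  72  70  66  65  66  65  64  65  65  64  65  65  65  65  66  59  60  59  60  60  62  60  62  59  60  62  66  65  64  65  63  66  65  63  65  .   67  70  73  71  71  71  69
190  71  70  60  59  65  65  64  65  66  65  65  65  65  57  60  61  60  61  60  60  60  60  61  60  60  59  60  65  64  66  65  65  65  65  64  64  66  62  71  72  72  71  71
192  71  68  65  65  65  66  64  64  65  65  65  .   67  59  60  60  60  60  59  60  60  60  61  59  60  60  60  60  65  65  64  65  65  65  65  65  65  64  70  71  70  71  71
194  71  66  65  65  66  65  65  64  65  64  65  66  61  60  60  59  59  60  60  58  59  60  60  60  60  60  61  61  60  64  65  65  65  65  65  64
[... 2154 characters left out ...]
70  69  63  64  64  65  66  66  67  65  65  64  65  63  65  64  63  60  59  61  61  61  63  65  65  66  65  66  65  64  66  65  66  65  66  61  72  71  71  71  71
board ((551.8137817382812, -110.312255859375), (170.08554077148438, 150.1001434326172), 26.85259246826172)
0.025 3940 0.03040157881177609 ((532.355224609375, 137.69305419921875), (51.29600524902344, 110.0152816772461), 69.36833190917969)
0.038 697 0.04209743345519401 ((532.3909301757812, 137.47378540039062), (15.334209442138672, 68.9894790649414), 69.02167510986328)
0.09 852 0.09898113839620208 ((532.4890747070312, 137.48187255859375), (15.302375793457031, 31.74860382080078), 68.06513214111328)
[ 0.61049144 -0.0786372   0.03068602]
```

View pics/w1c.png

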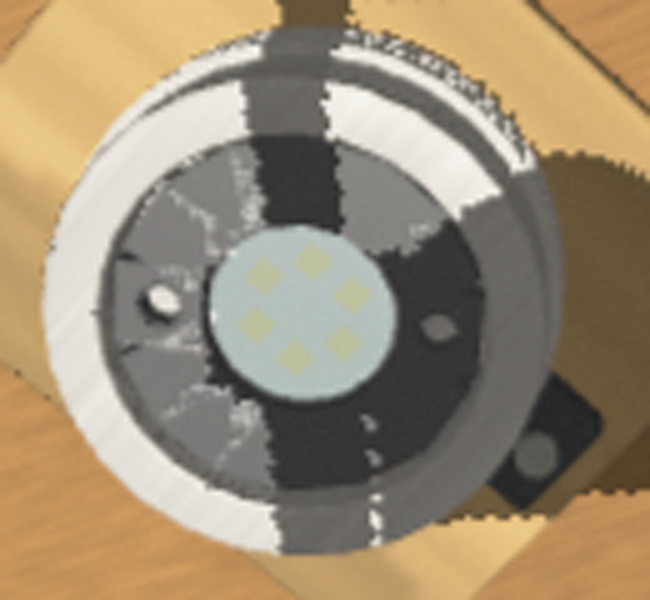

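```bash
python3 - <<'E'
from h import *
D=np.load('w1.npz');p,P=D['p'],D['P'];Z=P[...,2]
s=sense();R=Ro.from_quat(s['tool_rot']).as_matrix();print('pos',s['tcp_pos'],s['tool_rot'])
H=np.array(eyes.snapshot('wrist')['hand_eye']); c=R@H[:3,3]+s['tcp_pos']
C=[]
for (u,v) in((197,200),(252,205)):
    w=np.zeros((420,560),bool); w[v-8:v+9,u-8:u+9]=1
    m=w&(Z<.0625)&(np.hypot(P[...,0]-.5518,P[...,1]+.1102)>.023)
    q=P[m]; q=c+(q-c)*((.065-c[2])/(q[:,2]-c[2]))[:,None]
    r=cv2.minEnclosingCircle((q[:,:2]*1000).astype(np.float32));print(m.sum(),q.mean(0),r); C.append(q.mean(0)[:2])
a=C[1]-C[0];print(np.hypot(*a),np.degrees(np.arctan2(a[1],a[0])),(C[0]+C[1])/2)
g=np.array([.5324,.1375,.12]); print('to stand',R.T@(g-s['tcp_pos']))
yy=R[:,1];print('yaw y',np.degrees(np.arctan2(yy[1],yy[0])))
E
```

```text
pos [ 0.54863704 -0.04930376  0.25903836] [ 1.76716737e-01  9.84261450e-01  2.25521913e-04 -7.36414062e-04]
38 [ 0.53880964 -0.1356423   0.065     ] ((538.9863891601562, -135.75540161132812), 3.755589246749878)
41 [ 0.56388999 -0.08328994  0.065     ] ((562.358154296875, -79.94912719726562), 8.021997451782227)
0.058049923131540664 64.40240045515644 [ 0.55134982 -0.10946612]
to stand [0.07999379 0.16946249 0.13919199]
yaw y 69.64283162878714
```

Both measurements agree. The holes are 58.05 mm apart, on a line at 64.4° (0.655 rad from lamp x), with the centre near (0.5516,-0.110). The stand is at (0.5324,0.1375). Now I go above the spanner.

Converted, 0.1695 m / 0.6 = 0.2825, 0.08 m / 0.6 = 0.1333.

```bash
python3 -m pendant '{"sx": [0.1333, 0.1333, 0.1333, 0.1333, 0.1333, 0.1333, 0.1333], "sy": [0.2825, 0.2825, 0.2825, 0.2825, 0.2825, 0.2825, 0.2825], "sz": [0.1667, 0.1667, 0.1667, 0.1667, 0.1667, 0.1667, 0.1667], "yaw": [0, 0, 0, 0, 0, 0, 0], "aperture": [0.6, 0.6, 0.6, 0.6, 0.6, 0.6, 0.6]}'; python3 - <<'E'
from h import *
s=sense();R=Ro.from_quat(s['tool_rot']).as_matrix();g=np.array([.5324,.1375,.071]); print('to grasp',R.T@(g-s['tcp_pos']),s['tcp_pos'],R[:,2])
yy=R[:,1];print('yaw y',np.degrees(np.arctan2(yy[1],yy[0])))
E
```

```text
t: 2.6
tcp_pos: [0.5343, 0.136, 0.16]
tool_rot: [0.177, 0.984, -0.0, 0.001]
force: [-0.3, -0.4, 0.3]
finger_gap: 0.603
gripper_force: 0.0
to grasp [0.00245856 0.00074769 0.08901212] [0.53430901 0.13599684 0.16001605] [ 1.52519118e-03 -5.98394766e-04 -9.99998658e-01]
yaw y 69.63810127025906
```

Converted, 0.089 m / 0.6 = 0.1483, 0.075 m / 0.6 = 0.125, 0.004 rad / 3.1416 = 0.0013.

```bash
python3 -m pendant '{"sx": [0.0033, 0.0033, 0.0033, 0.0033, 0.0033], "sy": [0.0013, 0.0013, 0.0013, 0.0013, 0.0013], "sz": [0.075, 0.125, 0.1483, 0.1483, 0.1483], "yaw": [0.0013, 0.0013, 0.0013, 0.0013, 0.0013], "aperture": [0.6, 0.6, 0.6, 0.6, 0.6]}' 20 && python3 -m pendant '{"sx": [0, 0, 0, 0, 0, 0, 0, 0], "sy": [0, 0, 0, 0, 0, 0, 0, 0], "sz": [0, 0, 0, 0, 0, 0, 0, 0], "yaw": [0, 0, 0, 0, 0, 0, 0, 0], "aperture": [0, 0, 0, 0, 0, 0, 0, 0]}' 20; python3 -m pendant '{"sx": [0, 0, 0, 0], "sy": [0, 0, 0, 0], "sz": [0, 0, 0, 0], "yaw": [0, 0, 0, 0], "aperture": [0, 0, 0, 0]}' 90
```

```text
t: 3.1
tcp_pos: [0.5336, 0.1363, 0.0714]
tool_rot: [0.18, 0.984, 0.0, 0.001]
force: [-0.0, -0.1, 0.4]
finger_gap: 0.601
gripper_force: 0.0
t: 3.9
tcp_pos: [0.5331, 0.1374, 0.0716]
tool_rot: [0.179, 0.984, -0.0, 0.001]
force: [-0.3, -2.4, 6.7]
finger_gap: 0.157
gripper_force: 23.8
t: 4.3
tcp_pos: [0.5333, 0.1374, 0.0718]
tool_rot: [0.179, 0.984, 0.0, 0.002]
force: [-0.3, -1.7, 8.0]
finger_gap: 0.141
gripper_force: 88.9
```

Converted, -0.09 m / 0.6 = -0.15, -0.06 m / 0.6 = -0.1.

```bash
python3 -m pendant '{"sx": [0, 0, 0, 0, 0], "sy": [0, 0, 0, 0, 0], "sz": [-0.0167, -0.05, -0.1, -0.15, -0.15], "yaw": [0, 0, 0, 0, 0], "aperture": [0, 0, 0, 0, 0]}'; python3 - <<'E'
from h import *
s=sense();R=Ro.from_quat(s['tool_rot']).as_matrix();g=np.array([.5512,-.1109,.16]); print('to lamp',R.T@(g-s['tcp_pos']),s['force'])
x=R[:,0];print('yaw x',np.degrees(np.arctan2(x[1],x[0])), 'turn',np.arctan2(x[1],x[0])-np.radians(64.4))
E
```

```text
t: 4.8
tcp_pos: [0.5347, 0.138, 0.1642]
tool_rot: [0.179, 0.984, 0.001, 0.004]
force: [0.6, -0.1, -1.8]
finger_gap: 0.143
gripper_force: 88.2
to lamp [-0.10316368 -0.22708746  0.00414788] [ 0.57540772 -0.08848929 -1.76223981]
yaw x 159.35086990902803 turn 1.657205307545348
```

Converted, -0.227 m / 0.6 = -0.3783, -0.103 m / 0.6 = -0.1717, 1.657 rad / 3.1416 = 0.5274.

```bash
python3 -m pendant '{"sx": [-0.0667, -0.0667, -0.1717, -0.1717, -0.1717, -0.1717, -0.1717, -0.1717, -0.1717, -0.1717, -0.1717, -0.1717, -0.1717, -0.1717, -0.1717], "sy": [-0.15, -0.15, -0.3783, -0.3783, -0.3783, -0.3783, -0.3783, -0.3783, -0.3783, -0.3783, -0.3783, -0.3783, -0.3783, -0.3783, -0.3783], "sz": [0, 0, 0, 0, 0, 0, 0, 0, 0, 0, 0, 0, 0, 0, 0], "yaw": [0.0955, 0.0955, 0.5274, 0.5274, 0.5274, 0.5274, 0.5274, 0.5274, 0.5274, 0.5274, 0.5274, 0.5274, 0.5274, 0.5274, 0.5274], "aperture": [0, 0, 0, 0, 0, 0, 0, 0, 0, 0, 0, 0, 0, 0, 0]}'; cat > st.py <<'E'
from h import *
s=sense();R=Ro.from_quat(s['tool_rot']).as_matrix();print('to lamp',np.round(R.T@(np.array([.5512,-.1109,.1248])-s['tcp_pos']),4),'F tool',np.round(R.T@s['force'],2),'M',np.round(R.T@s['ft_torque'],3))
x=R[:,0];print('yaw x',np.degrees(np.arctan2(x[1],x[0])),'turn',np.arctan2(x[1],x[0])-np.radians(64.4),'tilt',R[:2,2].round(4),'q6',s['q'][5])
E
python3 st.py; python3 - <<'E'
from h import *
p,P,d=snap('wrist'); np.savez('w2.npz',p=p,P=P); save(p,'w2.png')
E
```

```text
t: 6.3
tcp_pos: [0.5483, -0.1111, 0.1601]
tool_rot: [0.846, 0.533, -0.0, -0.0]
force: [0.1, -0.2, -2.9]
finger_gap: 0.141
gripper_force: 88.5
to lamp [0.0015 0.0025 0.0353] F tool [-0.17  0.21  2.86] M [ 0.045 -0.03   0.065]
yaw x 64.46297075625799 turn 0.0010990470291727394 tilt [-0.0004  0.0002] q6 0.04593864114913279
```

View pics/w2.png

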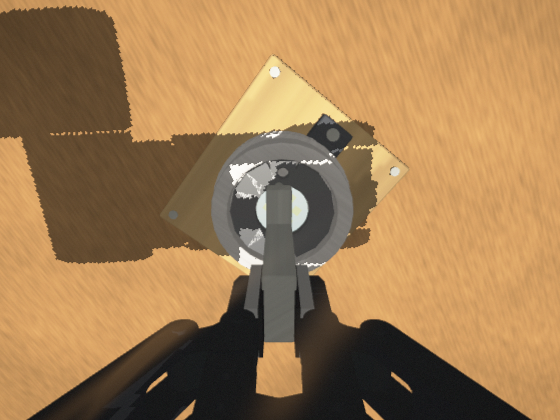

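The wrist view shows the bar's far end at (280,185) and the ring's far hole at (283,172), just beyond it. I measure bar, rim and hole in one picture so that camera bias cancels.

```bash
python3 - <<'E'
from h import *
s=sense();R=Ro.from_quat(s['tool_rot']).as_matrix()
D=np.load('w2.npz');p,P=D['p'],D['P'];Z=P[...,2];T=(P-s['tcp_pos'])@R
H=np.array(eyes.snapshot('wrist')['hand_eye']); c=R@H[:3,3]+s['tcp_pos']
w=np.zeros((420,560),bool); w[120:290,200:365]=1
m=w&(Z>.067)&(Z<.076)
q=T[m][:,:2]; 
# outer circle via fit on outermost points per angle
c0=cv2.minEnclosingCircle((q*1000).astype(np.float32)); print('rim tool',c0)
m=w&(Z>.120)&(Z<.14); print('bar z',np.median(Z[m]),m.sum()); t=T[m]
r=np.arange(182,260,8)
w2=np.zeros_like(w);w2[175:262,262:300]=1
m=w2&(Z>.105)&(Z<.14); t=T[m];print('bar xmax',np.percentile(t[:,0],[50,98,100]))
for v in (190,200,215,230,245):
    mm=m[v]; u=np.where(mm)[0]; print(v,u.min(),u.max(),T[v,u.min()].round(4),T[v,u.max()].round(4))
w3=np.zeros_like(w);w3[160:183,270:296]=1
m=w3&(Z<.0625)&(Z>.05); q=P[m];q=c+(q-c)*((.065-c[2])/(q[:,2]-c[2]))[:,None];q=(q-s['tcp_pos'])@R
print('hole',m.sum(),q.mean(0),cv2.minEnclosingCircle((q[:,:2]*1000).astype(np.float32)))
for v in range(162,182,2): print(v,' '.join('%3d'%(1000*z) if z==z else ' . ' for z in Z[v,268:298:2]))
E
```

```text
rim tool ((2.8203086853027344, 3.035142183303833), 51.89658737182617)
bar z 0.13068127992710388 1156
bar xmax [0.02764666 0.03763245 0.03790463]
190 266 291 [ 0.037  -0.0058  0.0299] [0.0367 0.0075 0.0313]
200 266 291 [ 0.0317 -0.0059  0.0291] [0.0312 0.0075 0.0309]
215 266 291 [ 0.0232 -0.006   0.0292] [0.0228 0.0076 0.0303]
230 291 291 [0.018  0.0074 0.0205] [0.018  0.0074 0.0205]Traceback (most recent call last):
  File "<stdin>", line 15, in <module>
    return umr_minimum(a, axis, None, out, keepdims, initial, where)
ValueError: zero-size array to reduction operation minimum which has no identity
```

```bash
python3 - <<'E'
from h import *
s=sense();R=Ro.from_quat(s['tool_rot']).as_matrix()
D=np.load('w2.npz');p,P=D['p'],D['P'];Z=P[...,2];T=(P-s['tcp_pos'])@R
H=np.array(eyes.snapshot('wrist')['hand_eye']); c=R@H[:3,3]+s['tcp_pos']
print('col 278'); 
for v in list(range(180,192))+list(range(222,350,4)): print(v,T[v,278].round(4),p[v,278])
w3=np.zeros(Z.shape,bool);w3[160:183,270:296]=1
m=w3&(Z<.0625)&(Z>.05); q=P[m];q=c+(q-c)*((.065-c[2])/(q[:,2]-c[2]))[:,None];q=(q-s['tcp_pos'])@R
print('hole',m.sum(),q.mean(0),cv2.minEnclosingCircle((q[:,:2]*1000).astype(np.float32)))
for v in range(162,184,2): print(v,' '.join('%3d'%(1000*z) if z==z else ' . ' for z in Z[v,268:298:2]))
E
```

```text
col 278
180 [0.0264 0.0003 0.0955] [66 66 65]
181 [0.0257 0.0003 0.0951] [64 65 63]
182 [0.0346 0.0004 0.0572] [81 81 75]
183 [0.0345 0.0004 0.0551] [92 91 85]
184 [0.0342 0.0004 0.0538] [93 92 87]
185 [0.0377 0.0004 0.038 ] [94 95 89]
186 [0.0377 0.0004 0.0357] [94 94 88]
187 [0.0376 0.0004 0.0341] [94 92 87]
188 [0.0376 0.0004 0.032 ] [94 93 87]
189 [0.0375 0.0004 0.0305] [97 97 91]
190 [0.037  0.0004 0.0302] [106 105  99]
191 [0.0364 0.0004 0.0305] [108 107 100]
222 [0.0191 0.0004 0.0296] [107 108 102]
226 [0.0189 0.0005 0.0242] [91 92 85]
230 [0.0187 0.0005 0.0188] [93 92 87]
234 [0.0187 0.0005 0.0136] [93 92 87]
238 [0.0181 0.0005 0.0099] [94 92 86]
242 [0.0192 0.0005 0.0027] [94 92 86]
246 [0.0179 0.0005 0.001 ] [94 93 87]
250 [ 0.0181  0.0005 -0.0037] [96 95 89]
254 [ 0.0182  0.0005 -0.008 ] [98 95 89]
258 [ 0.0188  0.0005 -0.0131] [97 95 89]
262 [ 0.0182  0.0006 -0.0156] [95 94 87]
266 [ 0.0181  0.0006 -0.019 ] [94 92 87]
270 [ 0.018   0.0006 -0.0221] [94 93 87]
274 [ 0.0179  0.0006 -0.0252] [93 91 86]
278 [ 0.0174  0.0006 -0.0275] [103 104  98]
282 [ 0.0158  0.0006 -0.0278] 
[... 824 characters left out ...]
  56  64  65  64  65  65  65  65  64  64  65  64  64  64  57
164  60  65  64  64  65  65  64  64  65  64  66  64  65  65  57
166  64  65  66  64  65  65  66  65  64  65  65  65  65  64  61
168  65  66  64  65  64  64  57  56  57  65  65  66  65  65  64
170  66  64  63  66  64  57  57  58  56  58  65  65  65  65  65
172  65  64  65  65  65  58  58  56  57  57  64  65  64  65  65
174  64  63  64  65  66  57  56  56  57  57  64  66  64  65  64
176  66  64  64  65  65  63  59  58  58  61  65  64  65  65  66
178  64  64  66  64  65  65  64  62  64  64  65  65  64  65  64
180  65  65  65  65  64  64  66  65  65  65  65  65  65  65  65
182  65  65  65  65  65 103  65  66  65  65  65  65  65  66  65
```

Converted, 0.032 m / 0.6 = 0.0533, 0.01 m / 0.6 = 0.0167.

```bash
python3 -m pendant '{"sx": [0.001, 0.001, 0.001, 0.001, 0.001, 0.001], "sy": [0.0042, 0.0042, 0.0042, 0.0042, 0.0042, 0.0042], "sz": [0.0167, 0.0367, 0.05, 0.0533, 0.0533, 0.0533], "yaw": [0, 0, 0, 0, 0, 0], "aperture": [0, 0, 0, 0, 0, 0]}'; python3 st.py; python3 -m pendant '{"sx": [0, 0, 0, 0, 0], "sy": [0, 0, 0, 0, 0], "sz": [0.0017, 0.0033, 0.005, 0.0067, 0.0067], "yaw": [0, 0, 0, 0, 0], "aperture": [0, 0, 0, 0, 0]}'; python3 st.py
```

```text
t: 7.05
tcp_pos: [0.5511, -0.1118, 0.1283]
tool_rot: [0.846, 0.533, 0.0, 0.0]
force: [-0.2, 1.0, -2.6]
finger_gap: 0.139
gripper_force: 88.5
to lamp [ 0.0009 -0.0003  0.0035] F tool [ 0.85 -0.63  2.63] M [ 0.003 -0.03   0.019]
yaw x 64.38975894385233 turn -0.000178740148658596 tilt [ 0.0002 -0.0001] q6 0.04806262532709137
t: 7.55
tcp_pos: [0.5509, -0.1117, 0.1242]
tool_rot: [0.846, 0.533, -0.0, -0.0]
force: [0.6, -0.9, -3.1]
finger_gap: 0.148
gripper_force: 88.5
to lamp [ 0.0009 -0.0001 -0.0006] F tool [-0.57  0.93  3.11] M [-0.017  0.021 -0.006]
yaw x 64.3920179701138 turn -0.00013931270250688854 tilt [-0.0002  0.0001] q6 0.048026774958121236
```

Converted, 0.0015 m / 0.6 = 0.0025, 0.001 m / 0.6 = 0.0017.

```bash
python3 -m pendant '{"sx": [0, 0, 0], "sy": [0, 0, 0], "sz": [0.0017, 0.0025, 0.0025], "yaw": [0, 0, 0], "aperture": [0, 0, 0]}'; python3 st.py;
```

```text
t: 7.85
tcp_pos: [0.5509, -0.1117, 0.1227]
tool_rot: [0.846, 0.533, -0.0, -0.0]
force: [-0.2, -0.8, -2.0]
finger_gap: 0.144
gripper_force: 88.5
to lamp [ 0.0009 -0.0001 -0.0021] F tool [-0.84  0.19  2.01] M [-0.025 -0.059 -0.045]
yaw x 64.38833094230525 turn -0.00020366347737876822 tilt [-0.0002  0.0001] q6 0.04809922278553189
```

Converted, 0.003 m / 0.6 = 0.005, 0.002 m / 0.6 = 0.0033.

```bash
python3 -m pendant '{"sx": [0, 0, 0, 0], "sy": [0, 0, 0, 0], "sz": [0.0017, 0.0033, 0.005, 0.005], "yaw": [0, 0, 0, 0], "aperture": [0, 0, 0, 0]}'; python3 st.py;
```

```text
t: 8.25
tcp_pos: [0.5508, -0.1117, 0.1196]
tool_rot: [0.846, 0.533, -0.0, -0.0]
force: [-0.9, 0.3, -2.1]
finger_gap: 0.146
gripper_force: 88.5
to lamp [ 0.0009 -0.     -0.0052] F tool [-0.12 -0.98  2.14] M [ 0.029 -0.018 -0.042]
yaw x 64.38720885369376 turn -0.00022324761814807026 tilt [-0.0004  0.0002] q6 0.04810822839973737
```

The pins are 5 mm into the holes with no contact force. Now I turn clockwise.

Converted, -0.0005 m / 0.6 = -0.0008, -0.0002 m / 0.6 = -0.0003, 0.25 rad / 3.1416 = 0.0796.

```bash
python3 -m pendant '{"sx": [0, 0, 0, 0, 0, 0, 0], "sy": [-0.0002, -0.0003, -0.0003, -0.0005, -0.0007, -0.0008, -0.0008], "sz": [0, 0, 0, 0, 0, 0, 0], "yaw": [0.0159, 0.0318, 0.0477, 0.0637, 0.0796, 0.0955, 0.0955], "aperture": [0, 0, 0, 0, 0, 0, 0]}'; python3 st.py;
```

```text
t: 8.95
tcp_pos: [0.5504, -0.1115, 0.1197]
tool_rot: [0.916, 0.401, -0.0, 0.0]
force: [0.1, 0.1, -2.3]
finger_gap: 0.143
gripper_force: 88.4
to lamp [ 0.001   0.0002 -0.0051] F tool [0.14 0.03 2.29] M [ 0.017 -0.028 -0.141]
yaw x 47.24286471782564 turn -0.29944850088402897 tilt [-0.0002 -0.0001] q6 0.3477077161604565
```

Converted, -0.0001 m / 0.6 = -0.0002, 0.03 rad / 3.1416 = 0.0095.

```bash
python3 -m pendant '{"sx": [0, 0, 0], "sy": [0, -0.0002, -0.0002], "sz": [0, 0, 0], "yaw": [0.0095, 0.0191, 0.0286], "aperture": [0, 0, 0]}'; python3 st.py; python3 -m pendant '{"sx": [0, 0], "sy": [0, 0], "sz": [0, 0], "yaw": [0.0064, 0.0127], "aperture": [0, 0]}'; python3 st.py
```

```text
t: 9.25
tcp_pos: [0.5504, -0.1115, 0.1197]
tool_rot: [0.933, 0.359, -0.0, 0.0]
force: [0.3, 1.3, -2.5]
finger_gap: 0.144
gripper_force: 88.4
to lamp [ 0.001   0.0001 -0.0051] F tool [ 1.15 -0.75  2.54] M [ 0.048  0.062 -0.259]
yaw x 42.096239730615245 turn -0.38927405227626144 tilt [-0.0002 -0.0002] q6 0.4375935083889353
t: 9.45
tcp_pos: [0.5503, -0.1114, 0.1198]
tool_rot: [0.94, 0.34, -0.0, -0.0]
force: [0.3, -0.0, -2.4]
finger_gap: 0.144
gripper_force: 88.4
to lamp [ 0.001   0.0001 -0.005 ] F tool [0.2  0.19 2.38] M [ 0.01   0.003 -0.244]
yaw x 39.75445650762769 turn -0.4301458798853589 tilt [-0.0003 -0.    ] q6 0.4783482795814796
```

Converted, 0.04 rad / 3.1416 = 0.0127.

```bash
python3 -m pendant '{"sx": [0, 0], "sy": [0, 0], "sz": [0, 0], "yaw": [0.0064, 0.0127], "aperture": [0, 0]}'; python3 st.py
```

```text
t: 9.65
tcp_pos: [0.5503, -0.1114, 0.1198]
tool_rot: [0.947, 0.321, -0.0, -0.0]
force: [-0.8, -0.1, -2.8]
finger_gap: 0.144
gripper_force: 88.4
to lamp [ 0.001   0.0001 -0.005 ] F tool [-0.66 -0.4   2.84] M [ 0.076 -0.021 -0.248]
yaw x 37.39709086740369 turn -0.47128967198065164 tilt [-0.0003  0.0001] q6 0.5193545930562252
```

Converted, 0.04 rad / 3.1416 = 0.0127.

```bash
for i in 1; do python3 -m pendant '{"sx": [0, 0], "sy": [0, 0], "sz": [0, 0], "yaw": [0.0064, 0.0127], "aperture": [0, 0]}'; python3 st.py; done
```

```text
t: 9.85
tcp_pos: [0.5503, -0.1114, 0.1198]
tool_rot: [0.954, 0.301, -0.0, -0.0]
force: [-0.2, 0.7, -2.7]
finger_gap: 0.147
gripper_force: 88.4
to lamp [ 0.0011  0.0001 -0.0051] F tool [ 0.24 -0.65  2.75] M [ 0.057  0.012 -0.209]
yaw x 35.08208276128705 turn -0.5116941856427454 tilt [-0.0003  0.0002] q6 0.5596775946822299
```

Converted, 0.03 rad / 3.1416 = 0.0095.

```bash
python3 -m pendant '{"sx": [0, 0], "sy": [0, 0], "sz": [0, 0], "yaw": [0.0064, 0.0095], "aperture": [0, 0]}'; python3 st.py
```

```text
t: 10.05
tcp_pos: [0.5503, -0.1114, 0.1197]
tool_rot: [0.958, 0.287, -0.0, -0.0]
force: [-0.1, 0.7, -3.2]
finger_gap: 0.144
gripper_force: 88.3
to lamp [ 0.0011  0.0001 -0.0051] F tool [ 0.24 -0.63  3.2 ] M [ 0.155 -0.098 -0.292]
yaw x 33.383587910592446 turn -0.5413385131155357 tilt [-0.0004  0.0002] q6 0.5892984004554961
```

Converted, 0.03 rad / 3.1416 = 0.0095.

```bash
python3 -m pendant '{"sx": [0, 0], "sy": [0, 0], "sz": [0, 0], "yaw": [0.0064, 0.0095], "aperture": [0, 0]}'; python3 st.py
```

```text
t: 10.25
tcp_pos: [0.5503, -0.1114, 0.1198]
tool_rot: [0.962, 0.273, -0.0, -0.0]
force: [-0.6, 0.7, -2.9]
finger_gap: 0.141
gripper_force: 88.4
to lamp [ 0.0011  0.0001 -0.005 ] F tool [-0.13 -0.87  2.91] M [ 0.178 -0.018 -0.245]
yaw x 31.663019005133048 turn -0.5713681055232372 tilt [-0.0004  0.0002] q6 0.619347727430334
```

Converted, 0.03 rad / 3.1416 = 0.0095.

```bash
python3 -m pendant '{"sx": [0, 0], "sy": [0, 0], "sz": [0, 0], "yaw": [0.0064, 0.0095], "aperture": [0, 0]}'; python3 st.py
```

```text
t: 10.45
tcp_pos: [0.5503, -0.1114, 0.1198]
tool_rot: [0.966, 0.258, -0.0, -0.0]
force: [-1.6, 1.4, -2.9]
finger_gap: 0.15
gripper_force: 88.4
to lamp [ 0.001  0.    -0.005] F tool [-0.65 -2.04  2.9 ] M [ 0.189 -0.077 -0.209]
yaw x 29.946640126364496 turn -0.601324568169437 tilt [-0.0003  0.0002] q6 0.649321855817712
```

Converted, 0.03 rad / 3.1416 = 0.0095.

```bash
python3 -m pendant '{"sx": [0, 0], "sy": [0, 0], "sz": [0, 0], "yaw": [0.0064, 0.0095], "aperture": [0, 0]}'; python3 st.py
```

```text
t: 10.65
tcp_pos: [0.5503, -0.1114, 0.1198]
tool_rot: [0.97, 0.244, -0.0, -0.0]
force: [-1.2, 1.5, -3.5]
finger_gap: 0.145
gripper_force: 88.4
to lamp [ 0.001  0.    -0.005] F tool [-0.31 -1.85  3.49] M [ 0.22  -0.035 -0.264]
yaw x 28.224766709409423 turn -0.6313769285978683 tilt [-0.0004  0.0003] q6 0.6793300197407055
```

Converted, 0.03 rad / 3.1416 = 0.0095.

```bash
python3 -m pendant '{"sx": [0, 0], "sy": [0, 0], "sz": [0, 0], "yaw": [0.0064, 0.0095], "aperture": [0, 0]}'; python3 st.py
```

```text
t: 10.85
tcp_pos: [0.5503, -0.1114, 0.1197]
tool_rot: [0.973, 0.229, -0.0, -0.0]
force: [-0.4, 1.0, -2.4]
finger_gap: 0.144
gripper_force: 88.4
to lamp [ 0.0011 -0.     -0.0051] F tool [ 0.11 -1.03  2.38] M [ 0.312 -0.063 -0.218]
yaw x 26.505036099422917 turn -0.6613918899894633 tilt [-0.0004  0.0003] q6 0.7093510365956381
```

Converted, 0.02 rad / 3.1416 = 0.0064.

```bash
python3 -m pendant '{"sx": [0, 0], "sy": [0, 0], "sz": [0, 0], "yaw": [0.0048, 0.0064], "aperture": [0, 0]}'; python3 st.py
```

```text
t: 11.05
tcp_pos: [0.5503, -0.1114, 0.1198]
tool_rot: [0.976, 0.22, -0.0, -0.0]
force: [-1.6, 1.4, -2.7]
finger_gap: 0.144
gripper_force: 88.4
to lamp [ 0.001 -0.    -0.005] F tool [-0.85 -2.    2.66] M [ 0.367 -0.033 -0.253]
yaw x 25.380954305223334 turn -0.6810108183599712 tilt [-0.0004  0.0003] q6 0.7289500931494635
```

Converted, 0.015 rad / 3.1416 = 0.0048.

```bash
python3 -m pendant '{"sx": [0, 0], "sy": [0, 0], "sz": [0, 0], "yaw": [0.0032, 0.0048], "aperture": [0, 0]}'; python3 st.py
```

```text
t: 11.25
tcp_pos: [0.5503, -0.1114, 0.1198]
tool_rot: [0.977, 0.212, -0.0, -0.0]
force: [-1.6, 1.9, -3.7]
finger_gap: 0.142
gripper_force: 88.4
to lamp [ 0.0011 -0.     -0.005 ] F tool [-0.62 -2.4   3.66] M [ 0.35  -0.061 -0.261]
yaw x 24.535400229309108 turn -0.6957685209883326 tilt [-0.0004  0.0002] q6 0.7437554378542469
```

Converted, 0.02 rad / 3.1416 = 0.0064.

```bash
python3 -m pendant '{"sx": [0, 0], "sy": [0, 0], "sz": [0, 0], "yaw": [0.0032, 0.0064], "aperture": [0, 0]}'; python3 st.py
```

```text
t: 11.45
tcp_pos: [0.5503, -0.1114, 0.1198]
tool_rot: [0.979, 0.203, -0.0, 0.0]
force: [-0.9, 1.0, -2.2]
finger_gap: 0.147
gripper_force: 88.6
to lamp [ 0.0011 -0.0001 -0.005 ] F tool [-0.43 -1.29  2.2 ] M [ 0.389 -0.104 -0.617]
yaw x 23.44296728437042 turn -0.7148350727347705 tilt [-0.0004 -0.0001] q6 0.7631976799386078
```

Converted, 0.02 rad / 3.1416 = 0.0064.

```bash
python3 -m pendant '{"sx": [0, 0], "sy": [0, 0], "sz": [0, 0], "yaw": [0.0032, 0.0064], "aperture": [0, 0]}'; python3 st.py
```

```text
t: 11.65
tcp_pos: [0.5503, -0.1114, 0.1198]
tool_rot: [0.981, 0.194, -0.0, 0.0]
force: [-1.3, 1.9, -2.9]
finger_gap: 0.148
gripper_force: 89.1
to lamp [ 0.0011 -0.0001 -0.005 ] F tool [-0.44 -2.29  2.85] M [ 0.481 -0.094 -1.017]
yaw x 22.341966802266587 turn -0.7340511562135275 tilt [-0.0005 -0.0004] q6 0.7827686306824424
```

The moment jumped from 0.26 to 1.0 N m, so the ring is against its stop. I back off into the mid-play and withdraw.

Converted, -0.055 rad / 3.1416 = -0.0175.

```bash
python3 -m pendant '{"sx": [0, 0, 0], "sy": [0, 0, 0], "sz": [0, 0, 0], "yaw": [-0.0095, -0.0175, -0.0175], "aperture": [0, 0, 0]}'; python3 st.py
```

```text
t: 11.95
tcp_pos: [0.5505, -0.1117, 0.1199]
tool_rot: [0.976, 0.22, 0.0, -0.0]
force: [-1.6, 0.9, -2.9]
finger_gap: 0.144
gripper_force: 88.5
to lamp [ 0.001  -0.0004 -0.0049] F tool [-1.03 -1.5   2.85] M [ 0.288 -0.202 -0.042]
yaw x 25.368054902294052 turn -0.6812359554126286 tilt [0.0003 0.0002] q6 0.7285441142376419
```

Converted, -0.02 rad / 3.1416 = -0.0064.

```bash
python3 -m pendant '{"sx": [0, 0], "sy": [0, 0], "sz": [0, 0], "yaw": [-0.0064, -0.0064], "aperture": [0, 0]}'; python3 st.py; python3 -m pendant '{"sx": [0, 0, 0, 0, 0], "sy": [0, 0, 0, 0, 0], "sz": [-0.0033, -0.0067, -0.01, -0.0133, -0.02], "yaw": [0, 0, 0, 0, 0], "aperture": [0, 0, 0, 0, 0]}'; python3 st.py
```

```text
t: 12.15
tcp_pos: [0.5508, -0.1118, 0.12]
tool_rot: [0.973, 0.23, 0.0, 0.0]
force: [-0.9, -0.7, -1.6]
finger_gap: 0.146
gripper_force: 88.5
to lamp [ 0.0008 -0.0007 -0.0048] F tool [-1.09  0.24  1.6 ] M [ 0.109 -0.17   0.018]
yaw x 26.561592163132804 turn -0.660404800465758 tilt [ 0.0009 -0.0004] q6 0.7080529761642043
t: 12.65
tcp_pos: [0.5506, -0.1115, 0.132]
tool_rot: [0.973, 0.23, 0.0, 0.0]
force: [-0.2, 0.3, -1.5]
finger_gap: 0.142
gripper_force: 88.5
to lamp [ 0.0009 -0.0003  0.0072] F tool [-0.09 -0.36  1.52] M [-0.014 -0.011  0.042]
yaw x 26.570399669276213 turn -0.660251080484666 tilt [ 0.0003 -0.0001] q6 0.7082383778995882
```

Converted, -0.04 m / 0.6 = -0.0667, -0.02 m / 0.6 = -0.0333.

```bash
python3 -m pendant '{"sx": [0, 0, 0], "sy": [0, 0, 0], "sz": [-0.0333, -0.0667, -0.0667], "yaw": [0, 0, 0], "aperture": [0, 0, 0]}'; python3 - <<'E'
from h import *
s=sense();R=Ro.from_quat(s['tool_rot']).as_matrix();g=np.array([.5333,.1374,.165]); print('to stand',R.T@(g-s['tcp_pos']),s['force'])
x=R[:,0];print('turn',np.arctan2(x[1],x[0])-np.radians(159.35))
E
```

```text
t: 12.95
tcp_pos: [0.5526, -0.1123, 0.1746]
tool_rot: [0.973, 0.23, 0.003, 0.002]
force: [0.5, 0.5, -1.9]
finger_gap: 0.142
gripper_force: 88.6
to stand [ 0.09439716 -0.23205889  0.0088184 ] [ 0.49643656  0.52991071 -1.92403876]
turn -2.317389144779955
```

Converted, -0.2303 m / 0.6 = -0.3838, 0.0958 m / 0.6 = 0.1597, -2.317 rad / 3.1416 = -0.7375.

```bash
python3 -m pendant '{"sx": [0.1597, 0.1597, 0.1597, 0.1597, 0.1597, 0.1597, 0.1597, 0.1597, 0.1597, 0.1597, 0.1597, 0.1597, 0.1597, 0.1597, 0.1597, 0.1597, 0.1597, 0.1597, 0.1597], "sy": [-0.3838, -0.3838, -0.3838, -0.3838, -0.3838, -0.3838, -0.3838, -0.3838, -0.3838, -0.3838, -0.3838, -0.3838, -0.3838, -0.3838, -0.3838, -0.3838, -0.3838, -0.3838, -0.3838], "sz": [0, 0, 0, 0, 0, 0, 0, 0, 0, 0, 0, 0, 0, 0, 0, 0, 0, 0, 0], "yaw": [-0.0955, -0.7375, -0.7375, -0.7375, -0.7375, -0.7375, -0.7375, -0.7375, -0.7375, -0.7375, -0.7375, -0.7375, -0.7375, -0.7375, -0.7375, -0.7375, -0.7375, -0.7375, -0.7375], "aperture": [0, 0, 0, 0, 0, 0, 0, 0, 0, 0, 0, 0, 0, 0, 0, 0, 0, 0, 0]}'; cat > st2.py <<'E'
from h import *
s=sense();R=Ro.from_quat(s['tool_rot']).as_matrix();g=np.array([.5333,.1374,.0718]); print('to stand',R.T@(g-s['tcp_pos']),'F',np.round(R.T@s['force'],2),'M',np.round(R.T@s['ft_torque'],3))
x=R[:,0];print('turn',np.arctan2(x[1],x[0])-np.radians(159.35),R[:2,2])
E
python3 st2.py
```

```text
t: 14.85
tcp_pos: [0.5329, 0.1373, 0.1715]
tool_rot: [0.18, 0.984, -0.0, -0.0]
force: [-0.1, 0.1, -1.8]
finger_gap: 0.143
gripper_force: 88.8
to stand [-0.00037878  0.00020895  0.09969942] F [0.14 0.04 1.76] M [ 0.026 -0.012  0.013]
turn -0.0014203314734144712 [-4.59317883e-04 -9.16700300e-06]
```

Converted, 0.085 m / 0.6 = 0.1417, 0.083 m / 0.6 = 0.1383.

```bash
python3 -m pendant '{"sx": [-0.0007, -0.0007, -0.0007, -0.0007, -0.0007, -0.0007, -0.0007], "sy": [0.0003, 0.0003, 0.0003, 0.0003, 0.0003, 0.0003, 0.0003], "sz": [0.0667, 0.1167, 0.13, 0.135, 0.1383, 0.1417, 0.1417], "yaw": [0, 0, 0, 0, 0, 0, 0], "aperture": [0, 0, 0, 0, 0, 0, 0]}'; python3 st2.py
```

```text
t: 15.55
tcp_pos: [0.5343, 0.1374, 0.0877]
tool_rot: [0.179, 0.984, 0.0, 0.001]
force: [0.4, -0.2, -1.9]
finger_gap: 0.142
gripper_force: 88.6
to stand [ 0.00091532 -0.00038747  0.01594797] F [-0.42 -0.07  1.88] M [-0.017 -0.017 -0.022]
turn -0.0004249503285334022 [0.00201179 0.00011374]
```

Converted, 0.013 m / 0.6 = 0.0217, 0.011 m / 0.6 = 0.0183.

```bash
python3 -m pendant '{"sx": [0, 0, 0, 0, 0, 0], "sy": [0, 0, 0, 0, 0, 0], "sz": [0.005, 0.01, 0.015, 0.0183, 0.0217, 0.0217], "yaw": [0, 0, 0, 0, 0, 0], "aperture": [0, 0, 0, 0, 0, 0]}'; python3 st2.py
```

```text
t: 16.15
tcp_pos: [0.5333, 0.1374, 0.0734]
tool_rot: [0.179, 0.984, -0.0, -0.0]
force: [-1.5, -0.6, -1.9]
finger_gap: 0.148
gripper_force: 88.6
to stand [-5.05576432e-06  5.23008071e-05  1.61621720e-03] F [ 1.24 -1.06  1.89] M [-0.051 -0.013 -0.029]
turn -0.0004217335641549802 [-7.75510713e-04 -5.24898072e-05]
```

The rows are not in the units I measure in: shifts go in shares of 0.6 m and turns go in shares of 180 degrees. I convert before sending: 0.0015 m / 0.6 = 0.0025, 0.001 m / 0.6 = 0.0017.

```bash
python3 -m pendant '{"sx": [0, 0, 0], "sy": [0, 0, 0], "sz": [0.0017, 0.0025, 0.0025], "yaw": [0, 0, 0], "aperture": [0, 0, 0]}'; python3 st2.py; python3 -m pendant '{"sx": [0, 0, 0], "sy": [0, 0, 0], "sz": [0, 0, 0], "yaw": [0, 0, 0], "aperture": [0, 0, 0]}' 20;python3 -m pendant '{"sx": [0, 0, 0, 0, 0, 0], "sy": [0, 0, 0, 0, 0, 0], "sz": [0, 0, 0, 0, 0, 0], "yaw": [0, 0, 0, 0, 0, 0], "aperture": [0.25, 0.4, 0.6, 0.6, 0.6, 0.6]}'; python3 st2.py
```

```text
t: 16.45
tcp_pos: [0.5335, 0.1374, 0.0723]
tool_rot: [0.179, 0.984, -0.0, -0.0]
force: [-0.1, -0.4, -2.7]
finger_gap: 0.146
gripper_force: 88.6
to stand [ 2.10646684e-04 -3.92807278e-05  4.78379554e-04] F [-0.02 -0.43  2.67] M [-0.019 -0.032 -0.018]
turn -0.0004191462125455736 [-5.75460928e-05 -7.13166636e-06]
t: 16.75
tcp_pos: [0.5336, 0.1374, 0.0724]
tool_rot: [0.179, 0.984, 0.0, 0.0]
force: [0.3, 0.2, -2.6]
finger_gap: 0.145
gripper_force: 88.6
t: 17.35
tcp_pos: [0.5336, 0.1374, 0.0724]
tool_rot: [0.179, 0.984, 0.0, 0.0]
force: [-0.5, 0.3, -0.8]
finger_gap: 0.6
gripper_force: 0.0
to stand [ 2.47298517e-04 -6.57239020e-05  5.65583685e-04] F [0.55 0.12 0.77] M [ 0.032  0.011 -0.02 ]
turn -0.0003827434394563234 [ 1.01831896e-04 -1.34992992e-06]
```

Released. I retreat upward and move back to where the earlier wrist picture was taken, to check.

Converted, -0.19 m / 0.6 = -0.3167, -0.18 m / 0.6 = -0.3.

```bash
python3 -m pendant '{"sx": [0, 0, 0, 0, -0.0833, -0.1333, -0.1333, -0.1333, -0.1333, -0.1333], "sy": [0, 0, 0, 0, -0.1667, -0.2833, -0.2833, -0.2833, -0.2833, -0.2833], "sz": [-0.0333, -0.1, -0.1667, -0.25, -0.3, -0.3167, -0.3167, -0.3167, -0.3167, -0.3167], "yaw": [0, 0, 0, 0, 0, 0, 0, 0, 0, 0], "aperture": [0.6, 0.6, 0.6, 0.6, 0.6, 0.6, 0.6, 0.6, 0.6, 0.6]}'; python3 - <<'E'
from h import *
p,P,d=snap('wrist'); Z=P[...,2]; save(p,'w3.png')
w=np.zeros((420,560),bool); w[10:170,380:510]=1
for a,b in((.025,.034),(.038,.046),(.09,.105)):
  m=w&(Z>a)&(Z<b); print(a,m.sum(),np.median(Z[m]),cv2.minAreaRect((P[m][:,:2]*1000).astype(np.float32)))
m=(Z>.067)&(Z<.076)&(np.hypot(P[...,0]-.552,P[...,1]+.11)<.06); c=cv2.minEnclosingCircle((P[m][:,:2]*1000).astype(np.float32));print('rim',c)
x,y=P[...,0]*1000-c[0][0],P[...,1]*1000-c[0][1];r=np.hypot(x,y)
m=(r>25)&(r<33)&(Z<.061);a=np.degrees(np.arctan2(y[m],x[m]))%180;print(m.sum(),np.sort(a).round())
E
```

```text
t: 18.35
tcp_pos: [0.5482, -0.0508, 0.2623]
tool_rot: [0.181, 0.984, 0.0, -0.0]
force: [0.1, 0.6, -0.6]
finger_gap: 0.597
gripper_force: 0.0
0.025 3916 0.030350812421879522 ((532.2774658203125, 137.68133544921875), (51.391517639160156, 110.10952758789062), 69.13914489746094)
0.038 696 0.042135395475455334 ((533.00390625, 137.28182983398438), (14.588357925415039, 69.50806427001953), 69.16844940185547)
0.09 826 0.09899716197025546 ((532.7886962890625, 137.35577392578125), (14.840951919555664, 31.52332305908203), 70.18830871582031)
rim ((552.1226806640625, -110.19530487060547), 52.154014587402344)
65 [19. 19. 20. 20. 20. 21. 21. 21. 22. 22. 22. 22. 23. 23. 23. 24. 24. 25.
 25. 25. 25. 25. 26. 26. 26. 26. 26. 27. 27. 27. 28. 28. 28. 28. 28. 28.
 28. 28. 28. 29. 29. 29. 30. 30. 30. 30. 31. 31. 31. 31. 32. 32. 32. 32.
 33. 33. 33. 34. 34. 34. 34. 36. 36. 36. 36.]
```

View pics/w3.png

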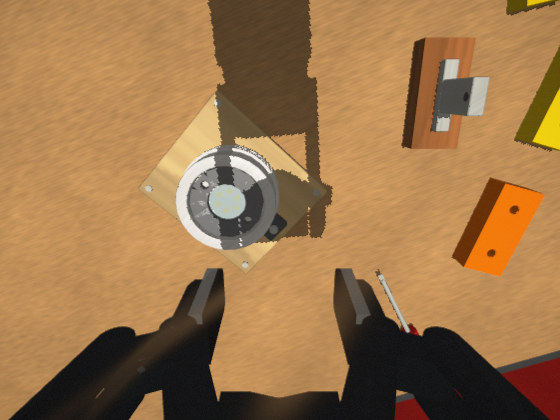

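The spanner is back seated in the stand at (450,95), with the bar at 42 mm and the grip top at 99 mm as before. The ring's holes at (205,185) and (248,219) have turned about 37° clockwise, and the moment jump showed it reached its stop. I hand in.

```bash
python3 -c "
from station import job
print(job.sign_off())"
```

```text
the job is handed in; nothing more can be done
None
```

I turned the lens ring about 37° clockwise until it met its stop (the moment rose from 0.26 to about 1.0 N m), put the spanner back in its wooden stand, and handed the job in at about 18 s of the 72 s allowed.

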